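# Sort the engine parts on the rebuild bench

### The job

Sort the five loose engine parts on the bench into their trays: stand the tall tappet upright in the wide bay of the two-bay tray and the short tappet upright in its narrow bay, put both hex nuts side by side in the round dish, and lay the bearing ring flat on the floor of the square tray. Leave everything released and at rest.

Things in the scene. Friction and masses are not known exactly. Their poses are not given: they have to be found in the camera images.
- tall_tappet: Tall tappet: plain dark steel cylinder with a black dimple in its top, diameter 28, height 76, standing on end, loose, 105-210 g. Origin at the centre of its underside, z up along its axis.
- short_tappet: Short tappet: same as the tall one but only 46 high (diameter 28), standing on end, loose, 70-140 g. Origin at the centre of its underside, z up along its axis.
- nut_a: Large plain steel hexagon nut, 30 across flats (34.6 across corners), 30 high, with a black bore in its top, lying flat, loose, 84-168 g. Origin at the centre of its underside, z up along the bore; its x axis is square to one pair of flats (the other pairs at 60 and 120 degrees). Not to be confused with the bystanders: a smaller round socket (diameter 24) and a bolt standing on its 26 mm head.
- nut_b: Second nut, identical to nut_a (30 across flats, 30 high). Origin and axes as for nut_a.
- bearing_ring: Plain steel bearing ring, outer diameter 50, bore 34, height 22, lying flat, loose, 84-168 g. Origin at the centre of its underside, z along its axis.
- tappet_tray: Fixed low oblong aluminium tray, 80 (its x) by 152 (its y) by 16 high, open on top, walls 4 thick, floor 3 thick. One wall 4 thick across it makes two bays: the wide bay towards its -y (inside 72 in x by 86 in y, centre at y = -29) and the narrow bay towards its +y (inside 72 in x by 54 in y, centre at y = +45). Origin at the centre of its underside. Its +y points to the world's +y (the robot's left) within 20 degrees.
- round_dish: Fixed round steel dish, outer diameter 140, inside about 130 at the floor, rim 18 high, floor 3 thick. Origin at the centre of its underside. Room for the two nuts side by side, each some 25 from the centre.
- square_tray: Fixed low square plywood tray, 114 by 114 outside, 104 by 104 inside, 16 high, walls and floor 5 thick. Origin at the centre of its underside, x and y along its sides.
Things that resemble listed ones, but are neither listed nor needed, are in the scene too. Leave any blue look-alike of the nut_b alone.

How it is judged (in metres and radians):
At the end, for the whole second after the job is handed in: Tall tappet upright (0.15 rad) on the floor of the wide bay, short tappet likewise in the narrow bay; both nuts on the dish's floor, centres under 58 mm from its centre, not stacked; ring flat (0.15 rad) on the square tray's floor; all at rest (under 0.02 m/s) (x of tall_tappet in the frame of tappet_tray between -0.0235 and 0.0235 m and y of tall_tappet in the frame of tappet_tray between -0.0595 and 0.0015 m and z of each of tall_tappet, short_tappet in the frame of tappet_tray below 0.012 m and angle between each of tall_tappet, short_tappet's own z axis and vertical below 0.15 rad and x of short_tappet in the frame of tappet_tray between -0.0235 and 0.0235 m and y of short_tappet in the frame of tappet_tray between 0.0305 and 0.0595 m and horizontal distance between each of nut_a, nut_b and round_dish below 0.058 m and height (world z) of each of nut_a, nut_b below 0.026 m and x of bearing_ring in the frame of square_tray between -0.0285 and 0.0285 m and y of bearing_ring in the frame of square_tray between -0.0285 and 0.0285 m and z of bearing_ring in the frame of square_tray below 0.012 m and angle between the z axis of bearing_ring and the z axis of square_tray, either way round below 0.15 rad and linear speed of each of tall_tappet, short_tappet, nut_a, nut_b, bearing_ring below 0.02 m/s); the robot touches nothing.
It also fails if it takes over 115 s, if anything falls off the work surface, if the arm or the gripper's body presses on something with over 40 N, if the wrist force passes 120 N, or if a joint passes its speed limit or range.

### The arm

A 6-joint arm with a two-finger parallel gripper is mounted at the origin on the work surface. World frame = base frame: x ahead of the robot, y to its left, z up, the work surface at z = 0. Lengths are in m, angles in degrees, forces in N, time in s.
With the tool pointing down it reaches from about 0.275 to 0.975 m from the base axis. Payload 8.4 kg.
Tool frame: the origin (TCP) lies on the centre line of the jaws, within the pads' length; the fingertips stand 19 mm ahead of it and the grasp point (between the pads) is the TCP (robot.nose_length is the distance from the TCP to the fingertips, in m); z points along the fingers, y is the line along which they close (so a half turn about z gives the same grasp; the last joint's range is limited). The gripper opens to 92 mm and grips with 3 to 60 N. Pads are 20 mm wide; open, the fingers measure 128 mm over their backs; the gripper's body (75 mm by 189 mm) begins 69 mm behind the grasp point.
Start: joints at [65.466, 20.225, 93.587, -0, 66.188, -0.138], TCP at [0.258, 0.569, 0.234] pointing down, gripper open.
Joint ranges: [-150.9, 150.9], [-52.94, 120.26], [3.33, 152.33], [-74.26, 254.26], [0, 154.13], [-172.89, 172.89]. Speed limits (degrees/s): [127.2, 127.2, 159.86, 180, 180, 180].

### API

Orientations are given as [roll, pitch, yaw] about the fixed x, y, z axes, in that order (R = Rz(yaw) Ry(pitch) Rx(roll)).
In Python, from cell import robot, cams gives the robot as it stands.
- The arm moves only by the tool step_arm, never from a script. Its argument "series" is a list of rows, each a list of 3 entries, a list of its own where there are three numbers: the shift along the tool's x, y, z as a fraction of full scale, then the turn, a rotation vector about the tool's x, y, z as a fraction of full scale, then the opening, from 0 (shut) to 1 (fully open). A call has 1 to 12 rows; each row is the pose to reach, as a shift and turn from the pose commanded when the call began, along the tool's axes at that moment, turning the shorter way round; what a row does not reach only later rows make up. Full scale, the value 1, is 0.15 m for a shift and 360 degrees for a turn. A row lasts 1/12 s, in which the tool goes at most 41.7 mm and 7.16 degrees, less where a joint would pass 70% of its speed; a pose out of reach is approached as far as the arm can. A call with a number of a shift or a turn outside -1 to 1 is refused whole. A call with a gripper value outside its range is refused whole. The fingers move at their own pace and stop on an object; the grip force is fixed at half the most. Time passes only in rows, so rows that repeat a pose let the fingers close. It gives the time, the measured TCP pose, the force, the opening and the grip force at its end, in the units of the state.
- robot.observe(): the state, without advancing time (a new reading comes with each control period).
- cams.read_camera(name): name is "side" or "top" or "wrist"; returns (picture, depth): 400x640x3 uint8, blue, green, red; 400x640 float32, m along the optical axis (not along the pixel's ray), 0 where there is no reading.
- cams.get_calibration(name): a dict with "K" (3x3 intrinsics, pixels), "k1" (the pictures are not rectified: a ray, as slopes to the right and down, at radius r is drawn at 1 + k1 r^2 times it, then the intrinsics apply), "R" (3x3) and "t" (3): a world point X has camera coordinates R X + t; the wrist camera has in their place "tool_from_camera" (4x4, takes a point from camera to tool coordinates, whose origin is the TCP and whose axes are the flange's). Camera axes: x right, y down, z forward; pixel columns grow to the right and rows downward; lengths in m; the calibration is good to about 2 mm. A picture is of the moment at which its call begins: read the wrist's pose just before it. get_calibration takes no time and is no camera call.
- robot.sign_off(): hands the job in; it is judged then, once.
The state is a dict: "t": time; "joint_pos": joint angles; "qd": joint speeds; "effort": joint torques, N m; "position": TCP position; "eef_rot": TCP orientation; "wrist_force": force on the tool from outside, world axes, zero at the start; "torque": the same for the moment, N m; "gripper_width": opening from 0.0 (shut) to 1.0 (fully open); "grasp_force": force on a finger pad.
Only numpy, scipy, OpenCV 4.12 (cv2) and the standard library are available. Lean on these libraries where they do the work, as an engineer would, in place of code of your own. Each camera call takes 0.05 s, during which the arm holds its last target. There are 200 camera calls.

## Working session

There is one attempt and no reset: what is moved stays moved. The work goes in short steps, Python scripts to look and compute and a tool call to move; the robot and the scene stay as the last step left them, time stands still between calls to the robot, and variables do not carry over. Pictures are saved under pics/ and viewed, at most 14 in all, crops included, and the job is handed in when it is done.

Besides the shell and the picture viewer there is one more tool, called after "Call:" as name([rows], argument=value, ...), one row to a line, values as JSON. step_arm: Moves the arm, as the interface text tells. Its arguments: {"type":"object","properties":{"series":{"type":"array","items":{"type":"array"}}},"required":["series"]}

```bash
ls; mkdir -p pics
python3 - <<'E'
from cell import robot,cams
import cv2,numpy as np
print(robot.observe())
for n in("top","side"):
    p,d=cams.read_camera(n); cv2.imwrite(f"pics/{n}0.png",p); np.savez(f"{n}0.npz",p=p,d=d); print(n,cams.get_calibration(n))
print(cams.get_calibration("wrist"))
E
```

```text
pics
{'t': 0.0, 'joint_pos': array([ 6.54678379e+01,  2.02620961e+01,  9.36287666e+01, -1.59779662e-03,
        6.61869979e+01, -1.36865443e-01]), 'qd': array([ 0.10791855,  0.05352113,  0.01847061, -0.07407681,  0.0400572 ,
        0.02082706]), 'effort': array([-1.02572514e-03, -5.93830168e+01, -3.34216297e+01,  6.97071897e-02,
        2.34177208e-02, -1.18450548e-04]), 'position': array([0.25795249, 0.56877589, 0.23287024]), 'eef_rot': array([-1.79922136e+02,  1.27490132e-03,  1.55605350e+02]), 'wrist_force': array([-7.46274555e-01, -5.77809559e-01,  3.27214742e-04]), 'torque': array([ 0.06173139, -0.00010334, -0.0434108 ]), 'grasp_force': 0.0, 'gripper_width': 1.001089070030366}
top {'K': array([[455.70073184,   0.        , 320.10410921],
       [  0.        , 455.70073184, 212.38009948],
       [  0.        ,   0.        ,   1.        ]]), 'k1': -0.029766670952287144, 'R': array([[ 0.0283224 , -0.99957892,  0.0063113 ],
       [-0.98977952, -0.02892643, -0.13964156],
       [ 0.13976532, -0.00229181, -0.990182  ]]), 't': array([-3.95945628e-04,  5.54310408e-01,  9.37883034e-01])
[... 250 characters left out ...]
      [-0.28598332, -0.5100866 , -0.81118752],
       [ 0.36476914,  0.72485829, -0.58440049]]), 't': array([-0.48309946,  0.17654793,  0.92151853])}
{'K': array([[319.74484823,   0.        , 321.52716178],
       [  0.        , 319.74484823, 202.17800847],
       [  0.        ,   0.        ,   1.        ]]), 'k1': -0.03740048761482141, 'tool_from_camera': array([[-1.55531028e-04, -9.67281661e-01, -2.53704876e-01,
         7.00355502e-02],
       [ 9.99999968e-01, -2.01470076e-04,  1.55090782e-04,
         9.52073365e-04],
       [-2.01130410e-04, -2.53704844e-01,  9.67281661e-01,
        -1.49464679e-01],
       [ 0.00000000e+00,  0.00000000e+00,  0.00000000e+00,
         1.00000000e+00]])}
```

View pics/top0.png

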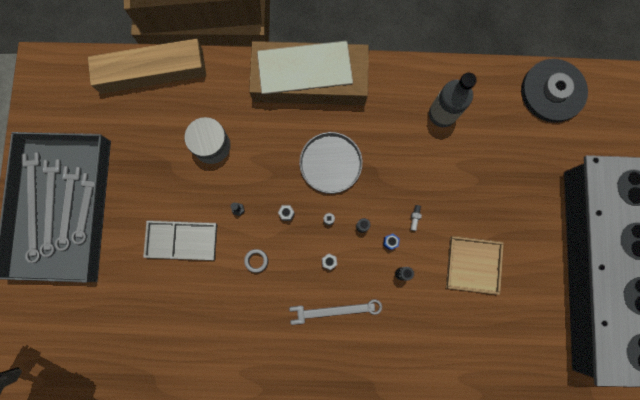

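View pics/side0.png

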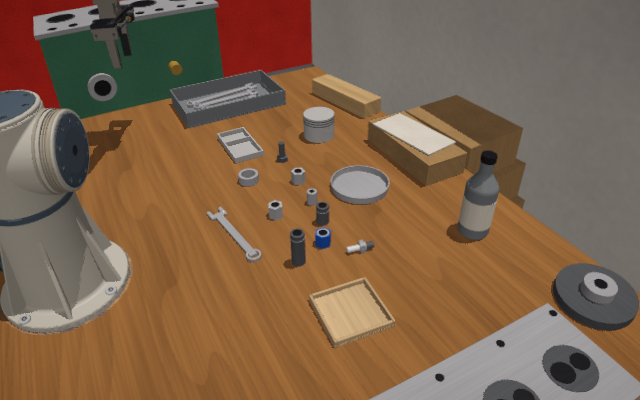

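The top view shows these parts by pixel:
- Ring at (256,261).
- Hex nut candidates at (286,213) and (329,262). Look-alikes are the socket (329,218), the blue nut (391,242) and the bolt on its head (237,208).
- Dark cylinders at (363,226), short, and (404,273), tall.
- Trays: two-bay tray (180,241), dish (331,163), square tray (475,265).

I choose the grey hexagons and check them in one crop.

```bash
cat > h.py <<'E'
import numpy as np,cv2
from cell import robot,cams
from scipy.spatial.transform import Rotation as Rn
def rays(cal,px):
    px=np.asarray(px,float).reshape(-1,2);K=cal["K"]
    d=(px-[K[0,2],K[1,2]])/[K[0,0],K[1,1]];u=d.copy()
    for _ in range(8): u=d/(1+cal["k1"]*(u**2).sum(1,keepdims=True))
    return np.c_[u,np.ones(len(u))]
def toplane(cal,px,z,pose=None):
    r=rays(cal,px)
    if pose is None: R,o=cal["R"].T,-cal["R"].T@cal["t"]
    else:
        T=cal["tool_from_camera"];Rt,p=pose;R=Rt@T[:3,:3];o=Rt@T[:3,3]+p
    w=r@R.T
    return o+w*((z-o[2])/w[:,2:])
def todepth(cal,px,d):
    return (rays(cal,px)*np.asarray(d).reshape(-1,1)-cal["t"])@cal["R"]
def pose():
    s=robot.observe();return Rn.from_euler("xyz",s["eef_rot"],degrees=True).as_matrix(),np.array(s["position"])
E
python3 - <<'E'
from h import *
z=np.load("top0.npz");p,d=z["p"],z["d"];cal=cams.get_calibration("top")
c=cv2.resize(p[190:310,220:430],None,fx=3.7,fy=3.7,interpolation=cv2.INTER_CUBIC);cv2.imwrite("pics/crop1.png",c)
vv,uu=np.mgrid[0:400,0:640];P=todepth(cal,np.c_[uu.ravel(),vv.ravel()],d.ravel()).reshape(400,640,3)
print("table z",np.median(P[290:300,200:400,2]))
m=((P[...,2]>.008)&(P[...,2]<.12)&(d>0)).astype(np.uint8)
n,l,s,ce=cv2.connectedComponentsWithStats(m)
for i in range(1,n):
    if s[i,4]>40 and s[i,4]<6000:
        Q=P[l==i];zt=np.percentile(Q[:,2],90);T=Q[Q[:,2]>zt-.006]
        r=(T[:,:2].max(0)+T[:,:2].min(0))/2
        print(ce[i].round(),s[i,4],"ztop %.3f"%zt,"mid",r.round(3),"ext",np.ptp(T[:,:2],axis=0).round(3))
E
```

```text
table z -9.723534139313581e-06
[146.  66.] 4295 ztop 0.053 mid [0.881 0.419] ext [0.116 0.256]
[555.  90.] 3202 ztop 0.038 mid [ 0.862 -0.52 ] ext [0.061 0.062]
[444. 111.] 711 ztop 0.114 mid [ 0.791 -0.256] ext [0.055 0.059]
[207. 140.] 1569 ztop 0.072 mid [0.706 0.267] ext [0.086 0.085]
[332. 157.] 409 ztop 0.020 mid [ 0.672 -0.005] ext [0.138 0.139]
[ 67. 206.] 800 ztop 0.015 mid [0.553 0.577] ext [0.189 0.043]
[237. 208.] 134 ztop 0.053 mid [0.56  0.197] ext [0.013 0.015]
[415. 217.] 172 ztop 0.021 mid [ 0.552 -0.194] ext [0.056 0.021]
[286. 213.] 184 ztop 0.033 mid [0.553 0.089] ext [0.029 0.035]
[329. 219.] 105 ztop 0.035 mid [ 0.543 -0.004] ext [0.022 0.022]
[363. 225.] 161 ztop 0.049 mid [ 0.531 -0.078] ext [0.026 0.026]
[178. 239.] 586 ztop 0.018 mid [0.488 0.32 ] ext [0.081 0.155]
[391. 241.] 195 ztop 0.032 mid [ 0.497 -0.141] ext [0.032 0.031]
[476. 264.] 574 ztop 0.018 mid [ 0.453 -0.325] ext [0.121 0.124]
[256. 261.] 248 ztop 0.024 mid [0.448 0.15 ] ext [0.049 0.048]
[330. 261.] 174 ztop 0.032 mid [ 0.45  -0.007] ext [0.032 0.028]
[404. 274.] 209 ztop 0.078 mid [ 0.429 -0.163] ext [0.026 0.027]
[300. 313.] 58 ztop 0.011 mid [0.336 0.055] ext [0.036 0.03 ]
```

View pics/crop1.png

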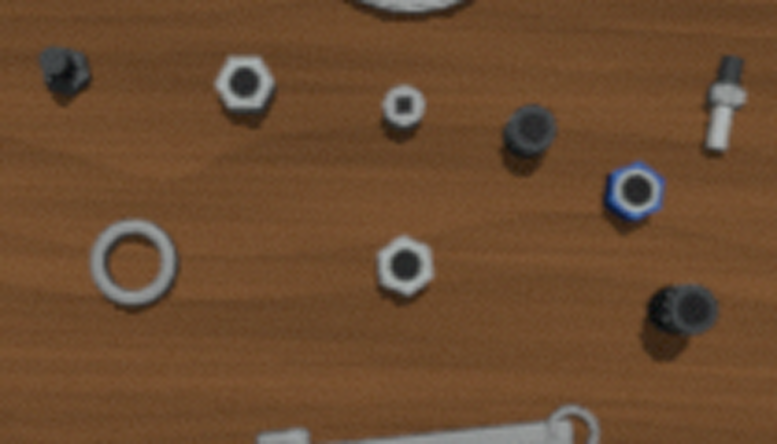

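The crop confirms two grey hex nuts, at crop (245,84) and (405,266), i.e. full-image (286,213) and (329,262). The socket (square drive), blue nut and bolt are excluded. Next I measure angles and the box's clearance.

Run:
```python
from h import *
z=np.load("top0.npz");p,d=z["p"],z["d"];cal=cams.get_calibration("top")
vv,uu=np.mgrid[0:400,0:640];P=todepth(cal,np.c_[uu.ravel(),vv.ravel()],d.ravel()).reshape(400,640,3)
for nm,(x0,x1,y0,y1) in dict(tray=(140,222,212,268),sq=(440,512,230,300)).items():
    Q=P[y0:y1,x0:x1].reshape(-1,3);Q=Q[(Q[:,2]>.008)&(Q[:,2]<.03)]
    print(nm,cv2.minAreaRect((Q[:,:2]*1000).astype(np.float32)))
g=p.astype(int);gray=((g.max(2)-g.min(2)<25)&(g.max(2)>60)).astype(np.uint8)
for nm,(x,y,w,zt) in dict(n1=(286,213,16,.03),n2=(329,262,16,.03),ring=(256,261,18,.022),tray=(180,241,44,.016),dish=(331,163,38,.018)).items():
    m=np.zeros_like(gray);m[y-w:y+w,x-w:x+w]=gray[y-w:y+w,x-w:x+w]
    cs=cv2.findContours(m,0,1)[0];c=max(cs,key=cv2.contourArea)[:,0]
    W=toplane(cal,c,zt)[:,:2]*1000
    H=cv2.convexHull(W.astype(np.float32));print(nm,cv2.minAreaRect(H),cv2.minEnclosingCircle(H))
B=P[40:112,240:375].reshape(-1,3);B=B[B[:,2]>.03];print("box",B.min(0),B.max(0))
C=P[60:130,430:480].reshape(-1,3);C=C[C[:,2]>.03];print("bottle",C.min(0),C.max(0))
```

```text
tray ((487.85205078125, 320.0073547363281), (154.82101440429688, 80.53770446777344), 89.6960678100586)
sq ((451.935546875, -325.25311279296875), (116.0275650024414, 114.60984802246094), 84.93778228759766)
n1 ((554.02490234375, 90.34693908691406), (30.58270263671875, 32.46993637084961), 1.6751844882965088) ((553.5032958984375, 90.1996078491211), 17.67220687866211)
n2 ((450.22845458984375, -6.4347381591796875), (31.836023330688477, 29.87204360961914), 1.5912748575210571) ((450.17181396484375, -5.380734920501709), 16.850557327270508)
ring ((448.1435546875, 150.284912109375), (49.41028594970703, 47.33610916137695), 2.511298894882202) ((447.9537048339844, 150.72421264648438), 25.607288360595703)
tray ((487.07611083984375, 318.853515625), (155.30889892578125, 81.51044464111328), 89.79013061523438) ((486.832275390625, 319.24578857421875), 86.00259399414062)
dish ((670.481689453125, -4.545127868652344), (139.3758087158203, 136.08885192871094), 1.755687952041626) ((670.29296875, -4.21547269821167), 70.686767578125)
box [ 0.41757278 -0.08151688  0.03008621] [0.93358046 0.17932142 1.00608217]
bottle [ 0.41757278 -0.29197293  0.03025798] [0.82467123 0.01778789 1.00608217]
```

```bash
cat > go.py <<'E'
# usage: go.py x y z yaw : tool-axis fractions from here, split in equal calls, given in turn
import sys; from h import *
x,y,z,yaw=map(float,sys.argv[1:5]);R,p=pose();s=robot.observe()
y0=s["eef_rot"][2];yr=np.radians(y0);dw=np.array([x,y,z])-p
R=np.array([[np.cos(yr),np.sin(yr),0],[np.sin(yr),-np.cos(yr),0],[0,0,-1]])
f=R.T@dw/.15;dy=-((yaw-y0+180)%360-180)/360
print("pos",p.round(4),s["eef_rot"].round(2),"t",s["t"],"w",round(s["gripper_width"]*92,1))
print("total shift",f.round(3),"turn z",round(dy,4),"calls",int(np.ceil(abs(f).max())))
E
python3 go.py .5535 .090 .13 150
```

```text
pos [0.258  0.5688 0.233 ] [-179.93    0.    155.6 ] t 0.1 w 92.0
total shift [-3.113 -2.093  0.686] turn z 0.0156 calls 4
```

Call:
step_arm([
  [[-1, -0.67, 0.2], [0, 0, 0], 0.7],
  [[-1, -0.67, 0.2], [0, 0, 0], 0.7],
  [[-1, -0.67, 0.2], [0, 0, 0], 0.7],
  [[-1, -0.67, 0.2], [0, 0, 0], 0.7],
  [[-1, -0.67, 0.2], [0, 0, 0], 0.7],
  [[-1, -0.67, 0.2], [0, 0, 0], 0.7],
])

```text
t: 0.6
position: [0.3542, 0.4122, 0.2026]
eef_rot: [-179.8, 0.0, 155.4]
wrist_force: [-0.1, 0.1, 0.9]
gripper_width: 0.7
grasp_force: 0.0
```

Call:
step_arm([
  [[-1, -0.67, 0.2], [0, 0, 0], 0.7],
  [[-1, -0.67, 0.2], [0, 0, 0], 0.7],
  [[-1, -0.67, 0.2], [0, 0, 0], 0.7],
  [[-1, -0.67, 0.2], [0, 0, 0], 0.7],
  [[-1, -0.67, 0.2], [0, 0, 0], 0.7],
  [[-1, -0.67, 0.2], [0, 0, 0], 0.7],
])

```text
t: 1.1
position: [0.4494, 0.2603, 0.173]
eef_rot: [-179.9, -0.0, 155.4]
wrist_force: [0.4, -0.1, -0.7]
gripper_width: 0.701
grasp_force: 0.0
```

Call:
step_arm([
  [[-1, -0.67, 0.2], [0, 0, 0], 0.7],
  [[-1, -0.67, 0.2], [0, 0, 0], 0.7],
  [[-1, -0.67, 0.2], [0, 0, 0], 0.7],
  [[-1, -0.67, 0.2], [0, 0, 0], 0.7],
  [[-1, -0.67, 0.2], [0, 0, 0], 0.7],
  [[-1, -0.67, 0.2], [0, 0, 0], 0.7],
])

```text
t: 1.6
position: [0.545, 0.1077, 0.1431]
eef_rot: [180.0, 0.0, 155.5]
wrist_force: [-0.2, 0.7, -0.3]
gripper_width: 0.697
grasp_force: 0.0
```

```bash
python3 go.py .5535 .090 .13 150; python3 go.py .5535 .090 .025 150
```

```text
pos [0.545  0.1077 0.1431] [1.8000e+02 2.0000e-02 1.5546e+02] t 1.6 w 64.2
total shift [-0.1   -0.084  0.088] turn z 0.0152 calls 1
pos [0.545  0.1077 0.1431] [1.8000e+02 2.0000e-02 1.5546e+02] t 1.6 w 64.2
total shift [-0.1   -0.084  0.788] turn z 0.0152 calls 1
```

Call:
step_arm([
  [[-0.1, -0.084, 0.1], [0, 0, 0.015], 0.7],
  [[-0.1, -0.084, 0.3], [0, 0, 0.015], 0.7],
  [[-0.1, -0.084, 0.5], [0, 0, 0.015], 0.7],
  [[-0.1, -0.084, 0.7], [0, 0, 0.015], 0.7],
  [[-0.1, -0.084, 0.788], [0, 0, 0.015], 0.7],
  [[-0.1, -0.084, 0.788], [0, 0, 0.015], 0.7],
  [[-0.1, -0.084, 0.788], [0, 0, 0.015], 0],
  [[-0.1, -0.084, 0.788], [0, 0, 0.015], 0],
  [[-0.1, -0.084, 0.788], [0, 0, 0.015], 0],
  [[-0.1, -0.084, 0.788], [0, 0, 0.015], 0],
  [[-0.1, -0.084, 0.788], [0, 0, 0.015], 0],
  [[-0.1, -0.084, 0.788], [0, 0, 0.015], 0],
])

```text
t: 2.6
position: [0.5524, 0.0912, 0.0263]
eef_rot: [179.9, 0.1, 150.2]
wrist_force: [-0.9, 0.6, 6.0]
gripper_width: 0.325
grasp_force: 30.0
```

```bash
python3 go.py .647 -.004 .10 150
```

```text
pos [0.5524 0.0912 0.0263] [1.7995e+02 6.0000e-02 1.5019e+02] t 2.6 w 29.9
total shift [-0.863 -0.237 -0.491] turn z 0.0005 calls 1
```

Call:
step_arm([
  [[0, 0, -0.25], [0, 0, 0], 0],
  [[0, 0, -0.49], [0, 0, 0], 0],
  [[-0.2, -0.06, -0.49], [0, 0, 0], 0],
  [[-0.43, -0.12, -0.49], [0, 0, 0], 0],
  [[-0.65, -0.18, -0.49], [0, 0, 0], 0],
  [[-0.863, -0.237, -0.49], [0, 0, 0], 0],
  [[-0.863, -0.237, -0.49], [0, 0, 0], 0],
  [[-0.863, -0.237, -0.49], [0, 0, 0], 0],
])

```text
t: 3.27
position: [0.6472, -0.0055, 0.0987]
eef_rot: [180.0, 0.0, 150.1]
wrist_force: [-1.0, -0.2, -1.0]
gripper_width: 0.323
grasp_force: 30.0
```

```bash
python3 go.py .647 -.004 .031 150
```

```text
pos [ 0.6472 -0.0055  0.0987] [1.7999e+02 1.0000e-02 1.5006e+02] t 3.2667 w 29.7
total shift [0.006 0.008 0.452] turn z 0.0002 calls 1
```

Call:
step_arm([
  [[0, 0, 0.15], [0, 0, 0], 0],
  [[0, 0, 0.3], [0, 0, 0], 0],
  [[0, 0, 0.4], [0, 0, 0], 0],
  [[0, 0, 0.44], [0, 0, 0], 0],
  [[0, 0, 0.452], [0, 0, 0], 0],
  [[0, 0, 0.452], [0, 0, 0], 0],
  [[0, 0, 0.452], [0, 0, 0], 0.55],
  [[0, 0, 0.452], [0, 0, 0], 0.55],
  [[0, 0, 0.452], [0, 0, 0], 0.55],
  [[0, 0, 0.35], [0, 0, 0], 0.55],
  [[0, 0, 0.1], [0, 0, 0], 0.55],
  [[0, 0, -0.1], [0, 0, 0], 0.6],
])

```text
t: 4.27
position: [0.6463, -0.0041, 0.1153]
eef_rot: [-180.0, -0.0, 150.2]
wrist_force: [0.5, 0.3, 0.1]
gripper_width: 0.592
grasp_force: 0.0
```

```bash
python3 go.py .450 -.006 .114 180
```

```text
pos [ 0.6463 -0.0041  0.1153] [-1.7998e+02 -3.0000e-02  1.5020e+02] t 4.2667 w 54.5
total shift [ 1.129 -0.661  0.009] turn z -0.0828 calls 2
```

Call:
step_arm([
  [[0.95, -0.55, 0], [0, 0, -0.083], 0.65],
  [[0.95, -0.55, 0], [0, 0, -0.083], 0.65],
  [[0.95, -0.55, 0], [0, 0, -0.083], 0.65],
  [[0.95, -0.55, 0], [0, 0, -0.083], 0.65],
  [[0.95, -0.55, 0], [0, 0, -0.083], 0.65],
  [[0.95, -0.55, 0], [0, 0, -0.083], 0.65],
  [[0.95, -0.55, 0], [0, 0, -0.083], 0.65],
])

```text
t: 4.85
position: [0.4835, -0.0049, 0.115]
eef_rot: [-180.0, 0.2, 180.0]
wrist_force: [0.3, -0.8, 0.4]
gripper_width: 0.651
grasp_force: 0.0
```

```bash
python3 go.py .450 -.006 .025 180
```

```text
pos [ 0.4835 -0.0049  0.115 ] [-180.      0.18  179.98] t 4.85 w 59.9
total shift [ 0.223 -0.007  0.6  ] turn z -0.0001 calls 1
```

Call:
step_arm([
  [[0.22, -0.007, 0], [0, 0, 0], 0.65],
  [[0.22, -0.007, 0.1], [0, 0, 0], 0.65],
  [[0.22, -0.007, 0.3], [0, 0, 0], 0.65],
  [[0.22, -0.007, 0.5], [0, 0, 0], 0.65],
  [[0.22, -0.007, 0.59], [0, 0, 0], 0.65],
  [[0.22, -0.007, 0.59], [0, 0, 0], 0.65],
  [[0.22, -0.007, 0.59], [0, 0, 0], 0],
  [[0.22, -0.007, 0.59], [0, 0, 0], 0],
  [[0.22, -0.007, 0.59], [0, 0, 0], 0],
  [[0.22, -0.007, 0.59], [0, 0, 0], 0],
  [[0.22, -0.007, 0.59], [0, 0, 0], 0],
  [[0.22, -0.007, 0.59], [0, 0, 0], 0],
])

```text
t: 5.85
position: [0.4498, -0.006, 0.0263]
eef_rot: [-180.0, 0.1, -179.9]
wrist_force: [-1.0, -0.3, 7.8]
gripper_width: 0.337
grasp_force: 30.0
```

```bash
python3 go.py .699 -.004 .10 180
```

```text
pos [ 0.4498 -0.006   0.0263] [-1.8000e+02  1.2000e-01 -1.7992e+02] t 5.85 w 31.0
total shift [-1.661  0.011 -0.491] turn z 0.0002 calls 2
```

Call:
step_arm([
  [[0, 0, -0.25], [0, 0, 0], 0],
  [[0, 0, -0.5], [0, 0, 0], 0],
  [[-0.2, 0, -0.5], [0, 0, 0], 0],
  [[-0.45, 0, -0.5], [0, 0, 0], 0],
  [[-0.7, 0, -0.5], [0, 0, 0], 0],
  [[-0.9, 0, -0.5], [0, 0, 0], 0],
  [[-1, 0, -0.5], [0, 0, 0], 0],
  [[-1, 0, -0.5], [0, 0, 0], 0],
])

```text
t: 6.52
position: [0.6024, -0.0058, 0.1009]
eef_rot: [-180.0, 0.2, -179.9]
wrist_force: [-0.3, -0.4, -1.3]
gripper_width: 0.331
grasp_force: 30.0
```

```bash
python3 go.py .699 -.004 .031 180
```

```text
pos [ 0.6024 -0.0058  0.1009] [-180.      0.19 -179.92] t 6.5167 w 30.4
total shift [-0.644  0.011  0.466] turn z 0.0002 calls 1
```

Call:
step_arm([
  [[-0.25, 0.01, 0], [0, 0, 0], 0],
  [[-0.45, 0.01, 0], [0, 0, 0], 0],
  [[-0.644, 0.01, 0], [0, 0, 0], 0],
  [[-0.644, 0.01, 0.1], [0, 0, 0], 0],
  [[-0.644, 0.01, 0.25], [0, 0, 0], 0],
  [[-0.644, 0.01, 0.4], [0, 0, 0], 0],
  [[-0.644, 0.01, 0.455], [0, 0, 0], 0],
  [[-0.644, 0.01, 0.466], [0, 0, 0], 0],
  [[-0.644, 0.01, 0.466], [0, 0, 0], 0],
  [[-0.644, 0.01, 0.466], [0, 0, 0], 0.55],
  [[-0.644, 0.01, 0.466], [0, 0, 0], 0.55],
  [[-0.644, 0.01, 0.466], [0, 0, 0], 0.55],
])

```text
t: 7.52
position: [0.6959, -0.0041, 0.0315]
eef_rot: [-180.0, 0.1, -179.9]
wrist_force: [0.5, 0.3, 0.1]
gripper_width: 0.528
grasp_force: 0.0
```

Call:
step_arm([
  [[0, 0, -0.1], [0, 0, 0], 0.55],
  [[0, 0, -0.35], [0, 0, 0], 0.55],
  [[0, 0, -0.6], [0, 0, 0], 0.65],
  [[0, 0, -0.85], [0, 0, 0], 0.65],
  [[0.3, 0.15, -0.85], [0, 0, 0], 0.65],
  [[0.3, 0.15, -0.85], [0, 0, 0], 0.65],
])

```text
t: 8.02
position: [0.6488, 0.0196, 0.162]
eef_rot: [180.0, 0.2, -179.9]
wrist_force: [-0.2, -0.1, -0.2]
gripper_width: 0.652
grasp_force: 0.0
```

```bash
python3 go.py .531 -.078 .15 180;python3 - <<'E'
from h import *
p,d=cams.read_camera("side");cv2.imwrite("pics/side1.png",cv2.resize(p[100:350,170:470],None,fx=2,fy=2))
E
```

```text
pos [0.6488 0.0196 0.162 ] [ 1.7995e+02  1.7000e-01 -1.7993e+02] t 8.0167 w 60.0
total shift [ 0.786 -0.65   0.08 ] turn z 0.0002 calls 1
```

View pics/side1.png

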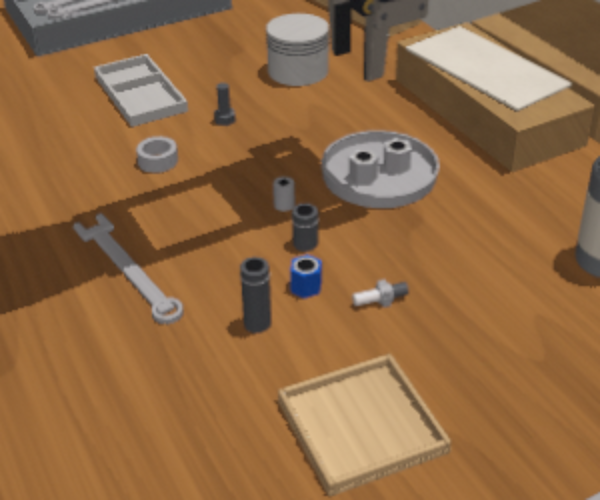

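Both nuts sit in the dish, side by side, at crop (363,165) and (398,152). The short tappet is next, standing at crop (305,228).

Call:
step_arm([
  [[0.78, -0.65, 0], [0, 0, 0], 0.65],
  [[0.78, -0.65, 0], [0, 0, 0], 0.65],
  [[0.78, -0.65, 0], [0, 0, 0], 0.65],
  [[0.78, -0.65, 0], [0, 0, 0], 0.65],
  [[0.78, -0.65, 0.1], [0, 0, 0], 0.65],
  [[0.78, -0.65, 0.1], [0, 0, 0], 0.65],
])

```text
t: 8.57
position: [0.5321, -0.0805, 0.1422]
eef_rot: [180.0, -0.1, 180.0]
wrist_force: [-1.0, -0.2, 0.2]
gripper_width: 0.652
grasp_force: 0.0
```

```bash
python3 go.py .531 -.078 .036 180
```

```text
pos [ 0.5321 -0.0805  0.1422] [ 1.8000e+02 -1.0000e-01  1.7997e+02] t 8.5667 w 60.0
total shift [0.007 0.017 0.708] turn z -0.0001 calls 1
```

Call:
step_arm([
  [[0.007, 0.015, 0.1], [0, 0, 0], 0.65],
  [[0.007, 0.015, 0.3], [0, 0, 0], 0.65],
  [[0.007, 0.015, 0.5], [0, 0, 0], 0.65],
  [[0.007, 0.015, 0.65], [0, 0, 0], 0.65],
  [[0.007, 0.015, 0.7], [0, 0, 0], 0.65],
  [[0.007, 0.015, 0.7], [0, 0, 0], 0.65],
  [[0.007, 0.015, 0.7], [0, 0, 0], 0],
  [[0.007, 0.015, 0.7], [0, 0, 0], 0],
  [[0.007, 0.015, 0.7], [0, 0, 0], 0],
  [[0.007, 0.015, 0.7], [0, 0, 0], 0],
  [[0.007, 0.015, 0.7], [0, 0, 0], 0],
  [[0.007, 0.015, 0.7], [0, 0, 0], 0],
])

```text
t: 9.57
position: [0.5331, -0.0772, 0.0388]
eef_rot: [-180.0, 0.1, -179.9]
wrist_force: [-0.7, 0.3, 6.3]
gripper_width: 0.3
grasp_force: 30.0
```

```bash
python3 go.py .487 .365 .14 180
```

```text
pos [ 0.5331 -0.0772  0.0388] [-1.7999e+02  8.0000e-02 -1.7992e+02] t 9.5667 w 27.6
total shift [ 0.304  2.948 -0.674] turn z 0.0002 calls 3
```

Call:
step_arm([
  [[0, 0, -0.2], [0, 0, 0], 0],
  [[0, 0, -0.4], [0, 0, 0], 0],
  [[0.03, 0.1, -0.67], [0, 0, 0], 0],
  [[0.1, 0.35, -0.67], [0, 0, 0], 0],
  [[0.1, 0.6, -0.67], [0, 0, 0], 0],
  [[0.1, 0.8, -0.67], [0, 0, 0], 0],
  [[0.1, 0.98, -0.67], [0, 0, 0], 0],
  [[0.1, 0.98, -0.67], [0, 0, 0], 0],
])

```text
t: 10.23
position: [0.5172, 0.0736, 0.1388]
eef_rot: [179.9, 0.0, -179.8]
wrist_force: [0.1, 0.5, -1.8]
gripper_width: 0.298
grasp_force: 30.0
```

Call:
step_arm([
  [[0.1, 0.2, 0], [0, 0, 0], 0],
  [[0.1, 0.45, 0], [0, 0, 0], 0],
  [[0.1, 0.7, 0], [0, 0, 0], 0],
  [[0.1, 0.9, 0], [0, 0, 0], 0],
  [[0.1, 0.98, 0], [0, 0, 0], 0],
  [[0.1, 0.98, 0], [0, 0, 0], 0],
])

```text
t: 10.73
position: [0.5022, 0.2186, 0.1385]
eef_rot: [180.0, 0.0, -179.8]
wrist_force: [-0.2, -0.0, -1.6]
gripper_width: 0.299
grasp_force: 30.0
```

Call:
step_arm([
  [[0.1, 0.2, 0], [0, 0, 0], 0],
  [[0.1, 0.45, 0], [0, 0, 0], 0],
  [[0.1, 0.7, 0], [0, 0, 0], 0],
  [[0.1, 0.9, 0], [0, 0, 0], 0],
  [[0.1, 0.98, 0], [0, 0, 0], 0],
  [[0.1, 0.98, 0], [0, 0, 0], 0],
])

```text
t: 11.23
position: [0.4873, 0.3647, 0.1383]
eef_rot: [180.0, 0.0, -179.8]
wrist_force: [-0.2, -0.2, -1.4]
gripper_width: 0.296
grasp_force: 30.0
```

```bash
python3 go.py .487 .365 .044 180
```

```text
pos [0.4873 0.3647 0.1383] [ 1.8000e+02  1.0000e-02 -1.7982e+02] t 11.2333 w 27.3
total shift [0.002 0.002 0.628] turn z 0.0005 calls 1
```

Call:
step_arm([
  [[0, 0, 0.2], [0, 0, 0], 0],
  [[0, 0, 0.4], [0, 0, 0], 0],
  [[0, 0, 0.55], [0, 0, 0], 0],
  [[0, 0, 0.6], [0, 0, 0], 0],
  [[0, 0, 0.625], [0, 0, 0], 0],
  [[0, 0, 0.63], [0, 0, 0], 0],
  [[0, 0, 0.63], [0, 0, 0], 0],
  [[0, 0, 0.63], [0, 0, 0], 0.45],
  [[0, 0, 0.63], [0, 0, 0], 0.45],
  [[0, 0, 0.63], [0, 0, 0], 0.45],
  [[0, 0, 0.55], [0, 0, 0], 0.45],
  [[0, 0, 0.4], [0, 0, 0], 0.5],
])

```text
t: 12.23
position: [0.4856, 0.363, 0.0777]
eef_rot: [-179.9, -0.2, -179.9]
wrist_force: [0.2, 0.0, -0.4]
gripper_width: 0.491
grasp_force: 0.0
```

Call:
step_arm([
  [[0, 0, -0.2], [0, 0, 0], 0.6],
  [[0, 0, -0.5], [0, 0, 0], 0.6],
  [[0.1, -0.3, -0.6], [0, 0, 0], 0.6],
  [[0.15, -0.6, -0.6], [0, 0, 0], 0.6],
  [[0.2, -1, -0.6], [0, 0, 0], 0.6],
  [[0.2, -1, -0.6], [0, 0, 0], 0.85],
  [[0.2, -1, -0.6], [0, 0, 0], 0.85],
])

```text
t: 12.82
position: [0.4554, 0.2094, 0.1696]
eef_rot: [-179.9, -0.0, 180.0]
wrist_force: [0.4, 0.8, -0.2]
gripper_width: 0.726
grasp_force: 0.0
```

```bash
python3 go.py .448 .1505 .13 180
python3 - <<'E'
from h import *
p,d=cams.read_camera("side");cv2.imwrite("pics/side2.png",cv2.resize(p[80:350,170:470],None,fx=2,fy=2))
E
```

```text
pos [0.4554 0.2094 0.1696] [-1.7991e+02 -3.0000e-02  1.7999e+02] t 12.8167 w 66.8
total shift [ 0.05  -0.393  0.264] turn z -0.0 calls 1
```

View pics/side2.png

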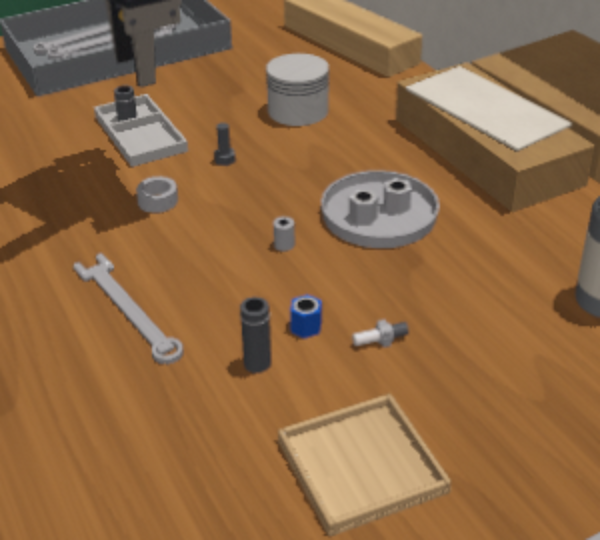

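Short tappet stands upright in the narrow bay at crop (124,103). The ring is next, at crop (157,193).

Call:
step_arm([
  [[0.05, -0.2, 0.1], [0, 0, 0], 0.85],
  [[0.05, -0.393, 0.26], [0, 0, 0], 0.85],
  [[0.05, -0.393, 0.45], [0, 0, 0], 0.85],
  [[0.05, -0.393, 0.65], [0, 0, 0], 0.85],
  [[0.05, -0.393, 0.85], [0, 0, 0], 0.85],
  [[0.05, -0.393, 0.965], [0, 0, 0], 0.85],
  [[0.05, -0.393, 0.965], [0, 0, 0], 0.85],
  [[0.05, -0.393, 0.965], [0, 0, 0], 0],
  [[0.05, -0.393, 0.965], [0, 0, 0], 0],
  [[0.05, -0.393, 0.965], [0, 0, 0], 0],
  [[0.05, -0.393, 0.965], [0, 0, 0], 0],
  [[0.05, -0.393, 0.965], [0, 0, 0], 0],
])

```text
t: 13.87
position: [0.4506, 0.1552, 0.0249]
eef_rot: [180.0, 0.1, -179.9]
wrist_force: [-0.6, -1.0, 8.9]
gripper_width: 0.528
grasp_force: 29.8
```

```bash
python3 go.py .452 -.325 .15 180
```

```text
pos [0.4506 0.1552 0.0249] [ 1.7996e+02  1.2000e-01 -1.7991e+02] t 13.8667 w 48.6
total shift [-0.004 -3.201 -0.834] turn z 0.0002 calls 4
```

Call:
step_arm([
  [[0, 0, -0.2], [0, 0, 0], 0],
  [[0, 0, -0.45], [0, 0, 0], 0],
  [[0, -0.1, -0.65], [0, 0, 0], 0],
  [[0, -0.3, -0.83], [0, 0, 0], 0],
  [[0, -0.55, -0.83], [0, 0, 0], 0],
  [[0, -0.8, -0.83], [0, 0, 0], 0],
  [[0, -1, -0.83], [0, 0, 0], 0],
  [[0, -1, -0.83], [0, 0, 0], 0],
])

```text
t: 14.53
position: [0.4498, 0.0009, 0.1491]
eef_rot: [-179.9, 0.1, 179.9]
wrist_force: [-0.4, 0.2, -0.8]
gripper_width: 0.525
grasp_force: 29.8
```

Call:
step_arm([
  [[0, -0.25, 0], [0, 0, 0], 0],
  [[0, -0.5, 0], [0, 0, 0], 0],
  [[0, -0.75, 0], [0, 0, 0], 0],
  [[0, -1, 0], [0, 0, 0], 0],
  [[0, -1, 0], [0, 0, 0], 0],
])

```text
t: 14.95
position: [0.4509, -0.1499, 0.149]
eef_rot: [-179.9, 0.1, 179.9]
wrist_force: [-0.2, 0.0, -0.4]
gripper_width: 0.533
grasp_force: 29.8
```

Call:
step_arm([
  [[0, -0.25, 0], [0, 0, 0.02], 0],
  [[0, -0.5, 0], [0, 0, 0.04], 0],
  [[0, -0.75, 0], [0, 0, 0.06], 0],
  [[0, -1, 0], [0, 0, 0.08], 0],
  [[0, -1, 0], [0, 0, 0.1], 0],
  [[0, -1, 0], [0, 0, 0.12], 0],
  [[0, -1, 0], [0, 0, 0.125], 0],
  [[0, -1, 0], [0, 0, 0.125], 0],
])

```text
t: 15.62
position: [0.4505, -0.2948, 0.1484]
eef_rot: [180.0, -0.0, 135.0]
wrist_force: [0.7, 0.2, -0.6]
gripper_width: 0.531
grasp_force: 29.8
```

```bash
python3 go.py .452 -.325 .031 135
```

```text
pos [ 0.4505 -0.2948  0.1484] [ 1.7999e+02 -1.0000e-02  1.3495e+02] t 15.6167 w 48.8
total shift [-0.15  -0.135  0.782] turn z -0.0001 calls 1
```

Call:
step_arm([
  [[-0.15, -0.135, 0], [0, 0, 0], 0],
  [[-0.15, -0.135, 0.15], [0, 0, 0], 0],
  [[-0.15, -0.135, 0.35], [0, 0, 0], 0],
  [[-0.15, -0.135, 0.55], [0, 0, 0], 0],
  [[-0.15, -0.135, 0.7], [0, 0, 0], 0],
  [[-0.15, -0.135, 0.76], [0, 0, 0], 0],
  [[-0.15, -0.135, 0.78], [0, 0, 0], 0],
  [[-0.15, -0.135, 0.78], [0, 0, 0], 0],
  [[-0.15, -0.135, 0.78], [0, 0, 0], 0.66],
  [[-0.15, -0.135, 0.78], [0, 0, 0], 0.66],
  [[-0.15, -0.135, 0.78], [0, 0, 0], 0.66],
  [[-0.15, -0.135, 0.7], [0, 0, 0], 0.66],
])

```text
t: 16.62
position: [0.4515, -0.325, 0.0429]
eef_rot: [-180.0, -0.1, 135.1]
wrist_force: [0.6, 0.6, -0.1]
gripper_width: 0.654
grasp_force: 0.0
```

Call:
step_arm([
  [[0, 0, -0.2], [0, 0, 0], 0.66],
  [[0, 0, -0.4], [0, 0, 0], 0.66],
  [[0, 0, -0.65], [0, 0, -0.02], 0.66],
  [[0, 0, -0.85], [0, 0, -0.04], 0.66],
  [[0, 0, -0.85], [0, 0, -0.06], 0.66],
  [[0, 0, -0.85], [0, 0, -0.08], 0.66],
  [[0, 0, -0.85], [0, 0, -0.1], 0.66],
  [[0, 0, -0.85], [0, 0, -0.125], 0.66],
  [[0, 0, -0.85], [0, 0, -0.125], 0.66],
])

```text
t: 17.37
position: [0.4522, -0.3256, 0.1724]
eef_rot: [-179.9, 0.1, -179.5]
wrist_force: [-0.4, -0.2, 0.6]
gripper_width: 0.655
grasp_force: 0.0
```

```bash
python3 go.py .429 -.163 .15 180
```

```text
pos [ 0.4522 -0.3256  0.1724] [-1.7994e+02  8.0000e-02 -1.7949e+02] t 17.3667 w 60.3
total shift [0.145 1.085 0.149] turn z 0.0014 calls 2
```

Call:
step_arm([
  [[0.04, 0.25, 0], [0, 0, 0], 0.66],
  [[0.08, 0.5, 0], [0, 0, 0], 0.66],
  [[0.12, 0.75, 0], [0, 0, 0], 0.66],
  [[0.14, 1, 0], [0, 0, 0.001], 0.66],
  [[0.14, 1, 0], [0, 0, 0.001], 0.66],
  [[0.14, 1, 0], [0, 0, 0.001], 0.66],
])

```text
t: 17.87
position: [0.4309, -0.1742, 0.1721]
eef_rot: [-180.0, 0.1, 179.9]
wrist_force: [0.4, 0.4, 0.9]
gripper_width: 0.659
grasp_force: 0.0
```

```bash
python3 go.py .429 -.163 .055 180
python3 - <<'E'
from h import *
R,t=pose();cal=cams.get_calibration("wrist");p,d=cams.read_camera("wrist")
cv2.imwrite("pics/w1.png",p)
E
```

```text
pos [ 0.4309 -0.1742  0.1721] [-1.7996e+02  9.0000e-02  1.7990e+02] t 17.8667 w 60.6
total shift [0.013 0.074 0.781] turn z -0.0003 calls 1
```

View pics/w1.png

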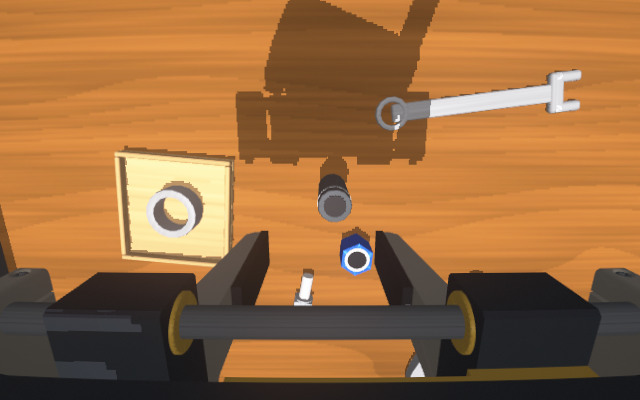

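The wrist view shows the ring lying flat in the square tray at (175,210), the tall tappet's top at (335,206), and the blue nut at (357,262).

Run:
```python
from h import *
print(toplane(cams.get_calibration("wrist"),[[335,206]],.076,pose()), toplane(cams.get_calibration("wrist"),[[174,212]],.027,pose()))
```

```text
[[ 0.42946539 -0.16431059  0.076     ]] [[ 0.44870287 -0.31806855  0.027     ]]
```

Both measurements agree, so I go down and grip.

Call:
step_arm([
  [[0.01, 0.07, 0.05], [0, 0, 0], 0.66],
  [[0.01, 0.07, 0.25], [0, 0, 0], 0.66],
  [[0.01, 0.07, 0.45], [0, 0, 0], 0.66],
  [[0.01, 0.07, 0.65], [0, 0, 0], 0.66],
  [[0.01, 0.07, 0.78], [0, 0, 0], 0.66],
  [[0.01, 0.07, 0.78], [0, 0, 0], 0.66],
  [[0.01, 0.07, 0.78], [0, 0, 0], 0],
  [[0.01, 0.07, 0.78], [0, 0, 0], 0],
  [[0.01, 0.07, 0.78], [0, 0, 0], 0],
  [[0.01, 0.07, 0.78], [0, 0, 0], 0],
  [[0.01, 0.07, 0.78], [0, 0, 0], 0],
  [[0.01, 0.07, 0.78], [0, 0, 0], 0],
])

```text
t: 18.92
position: [0.4301, -0.1652, 0.0547]
eef_rot: [-180.0, 0.1, 179.7]
wrist_force: [-0.6, 1.0, 7.8]
gripper_width: 0.3
grasp_force: 30.0
```

```bash
python3 go.py .487 .289 .17 180
```

```text
pos [ 0.4301 -0.1652  0.0547] [-1.7996e+02  1.0000e-01  1.7972e+02] t 18.9167 w 27.6
total shift [-0.365  3.03  -0.769] turn z -0.0008 calls 4
```

Call:
step_arm([
  [[0, 0, -0.2], [0, 0, 0], 0],
  [[0, 0, -0.4], [0, 0, 0], 0],
  [[0, 0, -0.6], [0, 0, 0], 0],
  [[-0.03, 0.1, -0.77], [0, 0, 0], 0],
  [[-0.06, 0.3, -0.77], [0, 0, 0], 0],
  [[-0.1, 0.55, -0.77], [0, 0, 0], 0],
  [[-0.12, 0.8, -0.77], [0, 0, 0], 0],
  [[-0.12, 1, -0.77], [0, 0, 0], 0],
  [[-0.12, 1, -0.77], [0, 0, 0], 0],
])

```text
t: 19.67
position: [0.4478, -0.011, 0.1696]
eef_rot: [179.9, 0.0, 179.9]
wrist_force: [-0.1, 0.7, -1.7]
gripper_width: 0.302
grasp_force: 30.0
```

Call:
step_arm([
  [[-0.03, 0.25, 0], [0, 0, 0], 0],
  [[-0.06, 0.5, 0], [0, 0, 0], 0],
  [[-0.09, 0.75, 0], [0, 0, 0], 0],
  [[-0.12, 1, 0], [0, 0, 0], 0],
  [[-0.12, 1, 0], [0, 0, 0], 0],
])

```text
t: 20.08
position: [0.468, 0.1399, 0.1698]
eef_rot: [179.9, 0.1, 179.9]
wrist_force: [-0.6, -1.2, -1.1]
gripper_width: 0.3
grasp_force: 30.0
```

Call:
step_arm([
  [[-0.03, 0.25, 0], [0, 0, 0], 0],
  [[-0.06, 0.5, 0], [0, 0, 0], 0],
  [[-0.09, 0.75, 0], [0, 0, 0], 0],
  [[-0.12, 0.9, 0], [0, 0, 0], 0],
  [[-0.12, 1, 0], [0, 0, 0], 0],
  [[-0.12, 1, 0], [0, 0, 0], 0],
])

```text
t: 20.58
position: [0.4857, 0.2867, 0.1692]
eef_rot: [180.0, 0.0, 179.8]
wrist_force: [-0.1, -0.3, -1.2]
gripper_width: 0.301
grasp_force: 30.0
```

```bash
python3 go.py .487 .289 .059 180
```

```text
pos [0.4857 0.2867 0.1692] [1.7997e+02 2.0000e-02 1.7983e+02] t 20.5833 w 27.7
total shift [-0.009  0.015  0.735] turn z -0.0005 calls 1
```

Call:
step_arm([
  [[0, 0.01, 0.2], [0, 0, 0], 0],
  [[0, 0.01, 0.4], [0, 0, 0], 0],
  [[0, 0.01, 0.6], [0, 0, 0], 0],
  [[0, 0.01, 0.69], [0, 0, 0], 0],
  [[0, 0.01, 0.725], [0, 0, 0], 0],
  [[0, 0.01, 0.735], [0, 0, 0], 0],
  [[0, 0.01, 0.735], [0, 0, 0], 0],
  [[0, 0.01, 0.735], [0, 0, 0], 0.45],
  [[0, 0.01, 0.735], [0, 0, 0], 0.45],
  [[0, 0.01, 0.735], [0, 0, 0], 0.45],
  [[0, 0.01, 0.65], [0, 0, 0], 0.45],
  [[0, 0.01, 0.5], [0, 0, 0], 0.45],
])

```text
t: 21.58
position: [0.4843, 0.2856, 0.0934]
eef_rot: [-179.9, -0.2, 179.7]
wrist_force: [-0.4, 0.5, 0.4]
gripper_width: 0.448
grasp_force: 0.0
```

Call:
step_arm([
  [[0, 0, -0.2], [0, 0, 0], 0.5],
  [[0, 0, -0.45], [0, 0, 0], 0.5],
  [[0, 0, -0.7], [0, 0, 0], 0.5],
  [[0.3, 0, -0.8], [0, 0, 0], 0.5],
  [[0.6, 0, -0.8], [0, 0, 0], 0.5],
  [[0.9, 0, -0.8], [0, 0, 0], 0.5],
  [[0.9, 0, -0.8], [0, 0, 0], 0.5],
  [[0.9, 0, -0.8], [0, 0, 0], 0.5],
])

```text
t: 22.25
position: [0.3478, 0.2866, 0.215]
eef_rot: [180.0, 0.0, 179.8]
wrist_force: [-0.2, 1.6, -0.2]
gripper_width: 0.498
grasp_force: 0.0
```

Run:
```python
from h import *
p,d=cams.read_camera("side");cv2.imwrite("pics/side3.png",cv2.resize(p[80:350,170:470],None,fx=2,fy=2))
p,d=cams.read_camera("top");cv2.imwrite("pics/top3.png",p[100:320,100:520])
cal=cams.get_calibration("top");vv,uu=np.mgrid[0:400,0:640];P=todepth(cal,np.c_[uu.ravel(),vv.ravel()],d.ravel())
def f(n,x,y,r,lo,hi):
    Q=P[(np.hypot(P[:,0]-x,P[:,1]-y)<r)&(P[:,2]>lo)&(P[:,2]<hi)]
    if len(Q): print(n,len(Q),((Q.max(0)+Q.min(0))/2).round(3),"offset",((Q.max(0)+Q.min(0))/2)[:2]-[x,y],"zmax",Q[:,2].max().round(3))
f("tall",.487,.291,.04,.072,.09);f("short",.487,.365,.035,.043,.06)
f("nuts",.671,-.004,.05,.028,.05);f("ring",.452,-.325,.045,.022,.05)
```

```text
tall 155 [0.485 0.285 0.078] offset [-0.00212854 -0.00629272] zmax 0.084
short 147 [0.485 0.364 0.049] offset [-0.00179299 -0.00101294] zmax 0.054
nuts 336 [ 0.673 -0.005  0.034] offset [ 0.0015281 -0.0005376] zmax 0.04
ring 249 [ 0.45  -0.322  0.027] offset [-0.00159134  0.00285183] zmax 0.032
```

View pics/side3.png

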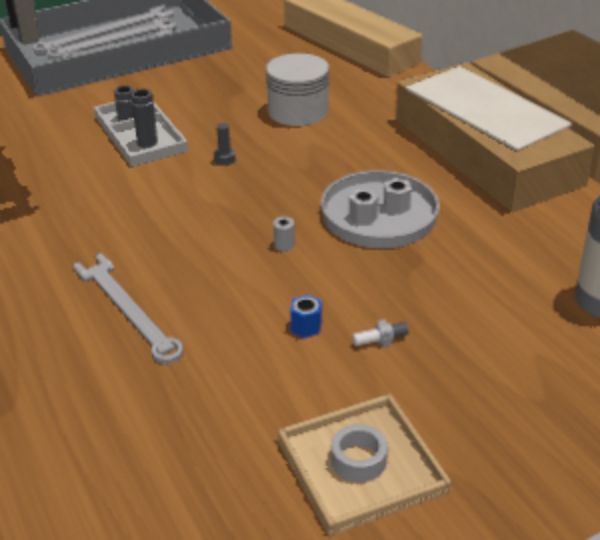

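View pics/top3.png

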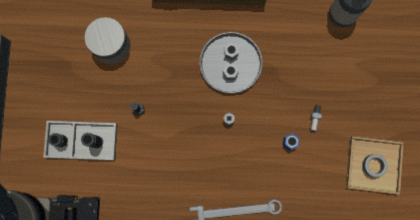

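Everything is placed and within tolerance. Both tappets are upright at side crop (124,103) and (145,118), the nuts are in the dish at (363,207) and (398,194), and the ring is flat in its tray at (358,452). I am handing the job in.

```bash
python3 -c "
from cell import robot
print(robot.sign_off())"
```

```text
the job is handed in; nothing more can be done
None
```

All five parts are in their trays, released and at rest in the final camera check, and I handed the job in at about 22 s on the robot's clock; no verdict came back.

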